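# Lengthen the telescoping tube rest by one hole and lay the culture tube in it

## Task

The culture tube is too long for the telescoping tube rest. Press the two sprung buttons in and slide the sleeve gently outwards just until both buttons pop out in the next hole, without straining it against them, then lay the loose tube in the two cradles between the end plates. Leave the bottle, the tin and the culture plate where they are.

Things in the scene. Friction and masses are not known exactly. Their poses are not given: they have to be found in the camera images.
- rest: Fixed telescoping tube rest: grey foot plate 225 x 70 x 8 mm carrying a steel bar 23 mm square, over which the aluminium sleeve slides. Origin on the bench under the middle between the two buttons; z up; +x is the direction along the bar in which the sleeve slides out; y across.
- press_point (a point): Middle between the two buttons, 45 mm above the bench; axes as the rest. One button on each side, pointing along +y and -y: steel, round-nosed, 12 mm across, 5 mm proud of the sleeve (40 mm over both). Pinching the sleeve here across y (20 N or more, pads over the buttons) holds both flush; a pull of 6 to 18 N along +x then makes the hole edges ride over their noses.
- sleeve: Sliding square aluminium sleeve, 30 x 30 mm outside, 30 to 60 mm above the bench, axes and (at extension 0) origin as the rest. First hole pair (15 mm) at its x = 0. A screwed-on clip (44 mm long, 34 mm wide, top at 62 mm) at about x = -45 mm has the next hole pair (15 mm): 38 to 52 mm from the first, set differently each time, not measured: find it by feel.
- extension (a joint): How far the sleeve is slid out, m: about 0 at the start, 0.037 to 0.054 in the next hole, end stop at 0.064. Between the holes the buttons run hidden under the wall and the sleeve slides with 2 to 5 N; in the next hole they pop out by themselves and block it again.
- button_l (a joint): How far the button on the +y side is pressed in, m: 0 = fully out, 0.005 = flush with the sleeve's outside, 0.007 = under the sleeve's wall. Its spring gives 1.4 N when out, 2.3 N at 0.007
- button_r (a joint): The same for the button on the -y side
- pin_l: The steel nose of the +y button (moves with it); axes as the rest, origin not on the nose. More than 10 N between it and the sleeve is straining it
- pin_r: The same for the -y button
- fixed_cradle (a point): Floor centre of the fixed U cradle, 88 mm from the buttons, 76 mm above the bench. Both cradles: grey, 26 mm wide at the floor, widening upwards, walls up to about 90 mm above the bench, 8 mm long along the bar.
- fixed_end (a point): On the inner face of the fixed end plate, 112 mm from the buttons, 85 mm above the bench (plate top 94 mm); the tube must lie between the two end plates.
- moving_cradle (a point): Floor centre of the U cradle on the sleeve, 76 mm above the bench; moves with the sleeve.
- moving_end (a point): On the inner face of the sleeve's end plate, 85 mm above the bench (plate top 94 mm); moves with the sleeve. 168 mm from the fixed one at the start.
- culture_tube: Loose cotton-plugged glass culture tube lying on the bench, 193 mm long, 20 mm thick, 30 g; its long axis is y; origin under its middle, at bench height
- tube_mid (a point): The middle of the culture tube, half-way up (10 mm above its underside), axes as the tube
- bottle: Bystander: white reagent bottle, 47 mm wide, 100 mm high; origin at its foot
- tin: Bystander: round tin, 113 mm wide, 44 mm high; origin at its foot
- plate: Bystander: round culture plate, 93 mm wide, 15 mm high; origin at its foot

How it is judged:
On the way:
1. the sleeve is slid out to the next hole and both buttons have popped out there (value of joint extension between 0.035 and 0.055 m and value of joint each of button_l, button_r below 0.002 m), for 0.2 s.
At the end, for the whole second after the job is handed in: Sleeve in the next hole (extension 35 to 55 mm), both buttons out to within 2 mm; tube at rest in both cradles between the end plates: middle 81 to 91 mm above the bench, within 8 mm of the bar's centre line, -25 to +15 mm along the rest's x, parallel to the bar within 0.09 rad (all of step 1 and z of tube_mid in the frame of rest between 0.081 and 0.091 m and y of tube_mid in the frame of rest between -0.008 and 0.008 m and x of tube_mid in the frame of rest between -0.025 and 0.015 m and angle between the y axis of culture_tube and the x axis of rest, either way round below 0.09 rad and linear speed of culture_tube below 0.02 m/s); the robot touches nothing.
It fails at once if the sleeve is strained against a button with more than 10 N (contact force between any of pin_l, pin_r and sleeve above 10 N).
It fails at once if the bottle, tin or plate is moved by more than 20 mm (distance of any of bottle, tin, plate from where it was at the start of the episode above 0.02 m).
It also fails if it takes over 51 s, if anything falls off the work surface, if the arm or the gripper's body presses on something with over 40 N, if the wrist force passes 120 N, or if a joint passes its speed limit or range.

## Robot

A 6-joint arm with a two-finger parallel gripper is mounted at the origin on a cart in front of the work surface, level with it; the furniture and walls round the work are solid. World frame = base frame: x ahead of the robot, y to its left, z up, the work surface at z = 0. Lengths are in m, angles in rad, forces in N, time in s.
With the tool pointing down it reaches from about 0.35 to 0.775 m from the base axis. Payload 7.3 kg.
Tool frame: the origin (TCP) lies at the very end of the fingers, on their centre line; the grasp point (between the pads) lies 19 mm behind it (robot.hold_point_z is the distance from the TCP to the grasp point, in m); z points along the fingers, y is the direction in which the jaws open and shut (so a half turn about z gives the same grasp; the last joint's range is limited). The gripper opens to 92 mm and grips with 3 to 60 N. Pads are 19 mm wide; open, the fingers measure 130 mm over their backs; the gripper's body (75 mm by 190 mm) begins 47 mm behind the grasp point.
Start: joints at [1.17, 0.342, 1.524, -0, 1.275, -0.146], TCP at [0.132, 0.508, 0.227] pointing down, gripper open.
Joint ranges: [-2.53, 2.53], [-0.77, 2.02], [0.04, 2.7], [-1, 4.14], [0.28, 2.66], [-3.11, 3.11]. Speed limits (rad/s): [2.57, 2.57, 3.14, 3.14, 3.14, 3.14].

## Interface

Orientations are given as [roll, pitch, yaw] about the fixed x, y, z axes, in that order (R = Rz(yaw) Ry(pitch) Rx(roll)).
In Python, from cell import monitor, viewer, robot gives the robot as it stands.
- The arm moves only by the tool move_arm, never from a script. Its argument "deltas" is a list of rows, each an object of numbers: "x", "y", "z": the shift along the tool's x, y, z in m; "wx", "wy", "wz": the turn, a rotation vector about the tool's x, y, z in degrees; "hand": the opening, from 0 (shut) to 1 (fully open). In form: [{"x": .., "y": .., "z": .., "wx": .., "wy": .., "wz": .., "hand": ..}, ...]. A call has 1 to 8 rows; each row is the pose to reach, as a shift and turn from the pose commanded when the call began, along the tool's axes at that moment; what a row does not reach only later rows make up. A row lasts 1/8 s, in which the tool goes at most 62.5 mm and 10.7 degrees, less where a joint would pass 70% of its speed; a pose out of reach is approached as far as the arm can. A call with a gripper value outside its range is refused whole. The fingers move at their own pace and stop on an object; "grip_force" is the grip in N (left out, the last holds). Time passes only in rows, so rows that repeat a pose let the fingers close. It gives the time, the measured TCP pose, the force and the opening at its end, in the units of the state.
- monitor.observe(): the state, without advancing time (a new reading comes with each control period).
- viewer.read_camera(name): name is "scene" or "side" or "wrist"; returns the picture (420x560x3 uint8, red, green, blue); there is no depth.
- viewer.camera_params(name): a dict with "camera_matrix" (3x3 intrinsics, pixels), "R" (3x3) and "t" (3): a world point X has camera coordinates R X + t. Camera axes: x right, y down, z forward; pixel columns grow to the right and rows downward; lengths in m; the calibration is good to about 2 mm. A picture is of the moment at which its call begins: read the wrist's pose just before it. camera_params takes no time and is no camera call; for the wrist camera it gives the pose at the moment of the call.
- robot.hand_in(): hands the job in, once; it reports no verdict.
The state is a dict: "time": time; "qpos": joint angles; "qvel": joint speeds; "joint_efforts": joint torques, N m; "tool_pos": TCP position; "tool_rot": TCP orientation; "contact_force": force on the tool from outside, world axes, zero at the start; "torque": the same for the moment, N m; "opening": finger opening in m.
Only numpy, scipy, OpenCV 4.12 (cv2) and the standard library are available. Lean on these libraries where they do the work, as an engineer would, in place of code of your own. Each camera call takes 0.05 s, during which the arm holds its last target. There are 200 camera calls.

## Working session

There is one attempt and no reset: what is moved stays moved. The work goes in short steps, Python scripts to look and compute and a tool call to move; the robot and the scene stay as the last step left them, time stands still between calls to the robot, and variables do not carry over. Pictures are saved under pics/ and viewed, about 8 in all and at most 12, crops included, and the job is handed in when it is done.

Besides the shell and the picture viewer there is one more tool, called after ">>>" in YAML: its name, and indented under it one key for each argument. move_arm: Moves the arm, as the interface text tells. Its arguments: {"type":"object","properties":{"deltas":{"type":"array","items":{"type":"object","properties":{"x":{"type":"number"},"y":{"type":"number"},"z":{"type":"number"},"wx":{"type":"number"},"wy":{"type":"number"},"wz":{"type":"number"},"hand":{"type":"number"}}}},"grip_force":{"type":"number"}},"required":["deltas"]}

```bash
ls; mkdir -p pics; python3 - <<'E'
from cell import monitor, viewer, robot
import cv2,numpy as np
print(monitor.observe())
for n in ("scene","side"):
    im=viewer.read_camera(n); cv2.imwrite(f"pics/{n}0.png",cv2.cvtColor(im,cv2.COLOR_RGB2BGR))
    p=viewer.camera_params(n); print(n,p)
E
```

```text
pics
{'time': 0.0, 'qpos': array([ 1.17000777e+00,  3.42727694e-01,  1.52501177e+00,  1.12350458e-07,
        1.27536734e+00, -1.46006757e-01]), 'qvel': array([ 8.69487572e-04,  2.19897268e-05, -9.84926099e-05, -1.88497349e-03,
       -1.09826902e-03,  8.87284875e-04]), 'joint_efforts': array([ 1.46714825e-03, -4.31227648e+01, -2.44226611e+01,  7.17929564e-02,
        5.58107521e-02, -1.08032889e-04]), 'tool_pos': array([0.13214399, 0.50768901, 0.2260442 ]), 'tool_rot': array([-3.14009463e+00, -2.20397895e-04,  2.88681065e+00]), 'contact_force': array([ 0.34619117, -0.79520966, -0.56575463]), 'torque': array([-0.00021689, -0.02396168,  0.04285839]), 'opening': 0.09178257789454794}
scene {'camera_matrix': array([[410.60987083,   0.        , 279.26374329],
       [  0.        , 410.60987083, 204.12150305],
       [  0.        ,   0.        ,   1.        ]]), 'R': array([[ 0.87560316, -0.48268959,  0.01816229],
       [-0.36498446, -0.68577808, -0.6296783 ],
       [ 0.31639446,  0.54471936, -0.77664366]]), 't': array([-0.49734558,  0.26405167,  1.12619392])}
side {'camera_matrix': array([[491.51975532,   0.        , 278.55711329],
       [  0.        , 491.51975532, 203.35401839],
       [  0.        ,   0.        ,   1.        ]]), 'R': array([[ 0.91639494, -0.39958287,  0.02353381],
       [-0.12126279, -0.33317136, -0.93503592],
       [ 0.38146513,  0.85400842, -0.35377108]]), 't': array([-0.52144503,  0.13221701,  1.34044424])}
```

View pics/scene0.png

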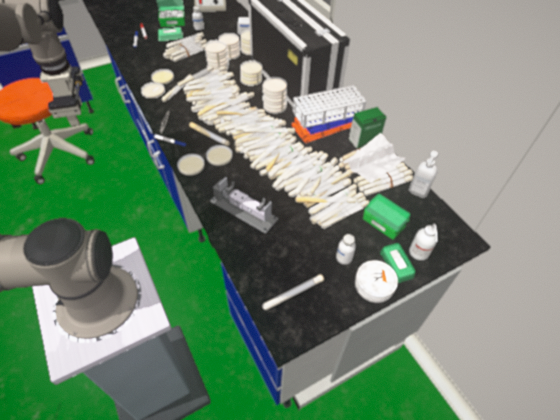

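View pics/side0.png

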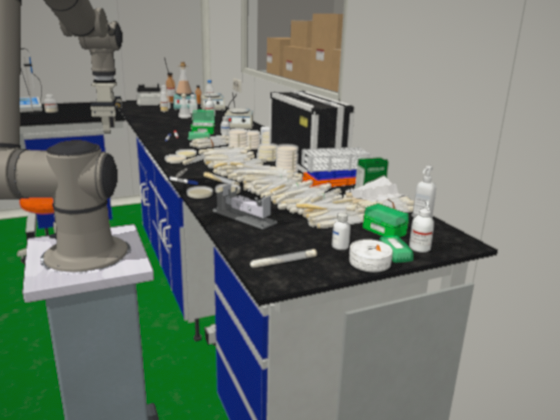

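The scene picture shows the rest near (245,205) and the loose tube from (264,306) to (323,278). The bottle is at (346,249), the tin at (377,281) and the plates near (218,155) and (190,163). I'll enlarge the rest and project the rough positions.

```bash
cat > h.py <<'E'
import numpy as np, cv2
from cell import monitor, viewer, robot
def bp(n,u,v,z,p=None):
    p=p or viewer.camera_params(n); K,R,t=p["camera_matrix"],p["R"],p["t"]
    d=R.T@np.linalg.solve(K,[u,v,1]); c=-R.T@t
    return c+d*(z-c[2])/d[2]
def pj(X,p):
    return cv2.projectPoints(np.atleast_2d(np.float64(X)),cv2.Rodrigues(p["R"])[0],p["t"],p["camera_matrix"],None)[0][:,0]
E
python3 - <<'E'
from h import *
for u,v,z in [(264,306,.01),(323,278,.01),(277,229,0),(212,195,0),(346,262,0),(377,281,.04),(218,155,.015),(190,163,.015)]: print(u,v,bp("scene",u,v,z).round(3))
a=cv2.imread("pics/scene0.png")[165:245,190:300]; b=cv2.imread("pics/side0.png")[175:240,200:290]
cv2.imwrite("pics/z1.png",np.vstack([cv2.resize(a,(560,400),interpolation=3)[:,:],cv2.resize(b,(560,400)[:1]+(200,) if 0 else (276,200),interpolation=3).repeat(1,0) if 0 else np.zeros((0,560,3),np.uint8)]))
cv2.imwrite("pics/z1.png",np.hstack([cv2.resize(a,None,fx=4,fy=4,interpolation=3),cv2.resize(b,(340,320),interpolation=3)]))
E
```

```text
264 306 [ 0.391 -0.235  0.01 ]
323 278 [ 0.578 -0.239  0.01 ]
277 229 [ 0.548 -0.021  0.   ]
212 195 [0.424 0.204 0.   ]
346 262 [ 0.671 -0.222  0.   ]
377 281 [ 0.693 -0.33   0.04 ]
218 155 [0.513 0.355 0.015]
190 163 [0.41  0.364 0.015]
```

View pics/z1.png

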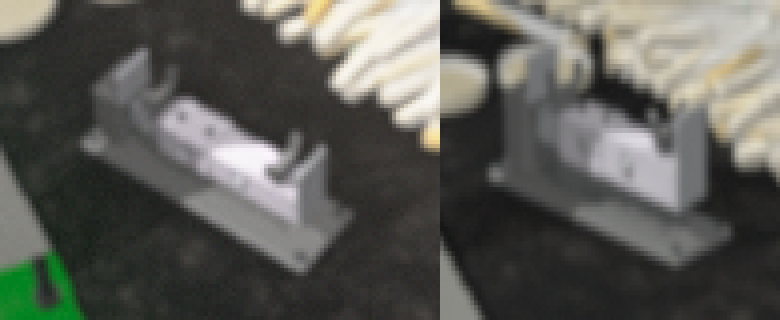

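The fixed end is upper-left and the sleeve with its moving end plate is lower-right. The foot corners are at about (210,201), (265,232) and (278,218). Next I'll move the wrist camera over the rest.

```bash
python3 - <<'E'
from h import *
c=[bp("scene",u,v,.008).round(3) for u,v in [(210.5,201),(265,232.5),(278,218)]]; print(c, np.linalg.norm(c[0]-c[1]),np.linalg.norm(c[2]-c[1]))
d=c[1]-c[0]; print("yaw",np.arctan2(d[1],d[0]), "mid",(c[0]+c[2])/2)
# moving end plate top
for u,v in [(297,170),(325,145),(95,90),(145,48)]: print(bp("scene",190+u/4,165+v/4,.094).round(3))
p=viewer.camera_params("wrist"); s=monitor.observe(); from scipy.spatial.transform import Rotation as Ro
Rt=Ro.from_euler("xyz",s["tool_rot"]); cw=-p["R"].T@p["t"]; print("cam in tool",Rt.inv().apply(cw-s["tool_pos"]).round(3), (p["R"]@Rt.as_matrix()).round(2),p["camera_matrix"][0,0])
print(Rt.as_matrix().round(3), (Rt.as_matrix().T@(np.array([.49,.09,.3])-s["tool_pos"])).round(3))
E
```

```text
[array([0.408, 0.176, 0.008]), array([ 0.507, -0.02 ,  0.008]), array([0.569, 0.01 , 0.008])] 0.21958369702689678 0.06887670143089021
yaw -1.103075420566349 mid [0.4885 0.093  0.008 ]
[0.519 0.008 0.094]
[0.549 0.019 0.094]
[0.418 0.151 0.094]
[0.47  0.173 0.094]
cam in tool [ 0.068  0.001 -0.158] [[ 0.    1.    0.  ]
 [-0.97  0.   -0.26]
 [-0.26 -0.    0.97]] 362.1264699538148
[[-0.968  0.252 -0.001]
 [ 0.252  0.968 -0.001]
 [ 0.    -0.001 -1.   ]] [-0.452 -0.314 -0.074]
```

>>> move_arm:
  deltas:
    - {"x": -0.046, "y": -0.034, "z": 0.0, "wz": 6}
    - {"x": -0.092, "y": -0.068, "z": 0.0, "wz": 12}
    - {"x": -0.138, "y": -0.102, "z": 0.0, "wz": 18}
    - {"x": -0.188, "y": -0.136, "z": 0.0, "wz": 24}
    - {"x": -0.235, "y": -0.17, "z": 0.0, "wz": 30}
    - {"x": -0.282, "y": -0.204, "z": 0.0, "wz": 36}
    - {"x": -0.33, "y": -0.238, "z": 0.01, "wz": 42}
    - {"x": -0.376, "y": -0.272, "z": 0.02, "wz": 48}

```text
schema error: expected keys x, y, z, wx, wy, wz, hand
```

```bash
cat >> h.py <<'E'
from scipy.spatial.transform import Rotation as Ro
def plan(target,yaw):
    s=monitor.observe(); R=Ro.from_euler("xyz",s["tool_rot"]); T=Ro.from_euler("xyz",[np.pi,0,yaw])
    print("t",round(s["time"],2),"pos",s["tool_pos"].round(4),"rot",s["tool_rot"].round(4),"F",s["contact_force"].round(1),"op",round(s["opening"],4))
    print("delta",R.inv().apply(np.array(target)-s["tool_pos"]).round(4),"w deg",np.degrees((R.inv()*T).as_rotvec()).round(2))
E
python3 -c "
from h import *
plan([.5,.06,.2],2.04)"
```

```text
t 0.1 pos [0.1322 0.5077 0.2261] rot [-3.1402e+00 -2.0000e-04  2.8868e+00] F [0.4 0.7 0.1] op 0.0916
delta [-0.4688 -0.3405  0.0265] w deg [-8.000e-02  2.000e-02  4.852e+01]
```

All keys are required in each row.

>>> move_arm:
  deltas:
    - {"x": -0.046, "y": -0.034, "z": 0.0, "wx": 0, "wy": 0, "wz": 6, "hand": 1}
    - {"x": -0.092, "y": -0.068, "z": 0.0, "wx": 0, "wy": 0, "wz": 12, "hand": 1}
    - {"x": -0.138, "y": -0.102, "z": 0.0, "wx": 0, "wy": 0, "wz": 18, "hand": 1}
    - {"x": -0.188, "y": -0.136, "z": 0.0, "wx": 0, "wy": 0, "wz": 24, "hand": 1}
    - {"x": -0.235, "y": -0.17, "z": 0.0, "wx": 0, "wy": 0, "wz": 30, "hand": 1}
    - {"x": -0.282, "y": -0.204, "z": 0.0, "wx": 0, "wy": 0, "wz": 36, "hand": 1}
    - {"x": -0.33, "y": -0.238, "z": 0.01, "wx": 0, "wy": 0, "wz": 42, "hand": 1}
    - {"x": -0.376, "y": -0.272, "z": 0.02, "wx": 0, "wy": 0, "wz": 48, "hand": 1}

```text
time: 1.1
tool_pos: [0.4286, 0.1484, 0.2064]
tool_rot: [3.141, -0.0, 2.045]
contact_force: [0.9, 0.4, 0.2]
opening: 0.0917
```

```bash
python3 -c "
from h import *
plan([.5,.06,.2],2.04)"
```

```text
t 1.1 pos [0.4286 0.1484 0.2064] rot [ 3.1412e+00 -1.0000e-04  2.0454e+00] F [0.9 0.4 0.2] op 0.0917
delta [-0.1113  0.0231  0.0064] w deg [ 0.02 -0.01  0.31]
```

>>> move_arm:
  deltas:
    - {"x": -0.055, "y": 0.012, "z": 0.0, "wx": 0, "wy": 0, "wz": 0, "hand": 1}
    - {"x": -0.111, "y": 0.023, "z": 0.006, "wx": 0, "wy": 0, "wz": 0.3, "hand": 1}
    - {"x": -0.111, "y": 0.023, "z": 0.006, "wx": 0, "wy": 0, "wz": 0.3, "hand": 1}

```text
time: 1.48
tool_pos: [0.5005, 0.0592, 0.1996]
tool_rot: [-3.14, -0.0, 2.039]
contact_force: [-0.3, 0.0, -0.5]
opening: 0.0918
```

```bash
python3 - <<'E'
from h import *
plan([.5,.06,.2],2.04)
p=viewer.camera_params("wrist"); im=viewer.read_camera("wrist")[:,:,::-1]; cv2.imwrite("pics/w1.png",im)
np.savez("w1.npz",**p)
cv2.imwrite("pics/w1b.png",cv2.resize(im,(800,600),interpolation=3))
E
```

```text
t 1.48 pos [0.5005 0.0592 0.1996] rot [-3.1404e+00 -1.0000e-04  2.0391e+00] F [-0.3  0.  -0.5] op 0.0918
delta [ 0.001  -0.0001 -0.0004] w deg [-0.07 -0.01 -0.05]
```

View pics/w1b.png

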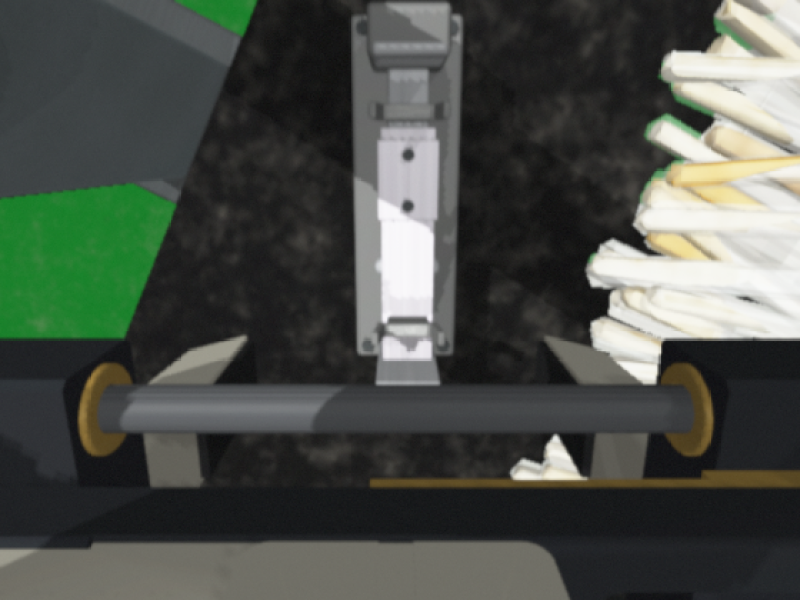

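The wrist picture shows the buttons at about (379,267) and (436,267) of 800x600. The foot corners are at (353,14), (462,14), (357,354) and (453,354), and the clip runs from row 140 to 218.

```bash
python3 - <<'E'
from h import *
p=dict(np.load("w1.npz")); f=1/1.42857
def q(u,v,z): return bp("",(u+.5)*f-.5,(v+.5)*f-.5,z,p)
c=[q(*x,.008) for x in [(353,14),(462,14),(357,354),(453,354)]]
print(np.round(c,4)); print("len",np.linalg.norm(c[0]-c[2]),np.linalg.norm(c[1]-c[3]),"wid",np.linalg.norm(c[0]-c[1]),np.linalg.norm(c[2]-c[3]))
a=(c[2]+c[3])/2-(c[0]+c[1])/2; yaw=np.arctan2(a[1],a[0]); print("yaw",yaw)
bl,br=q(379,267,.045),q(436,267,.045); b=(bl+br)/2; print("buttons",bl.round(4),br.round(4),np.linalg.norm(bl-br),"mid",b.round(4))
u=np.array([np.cos(yaw),np.sin(yaw),0]); n=np.array([-u[1],u[0],0])
def loc(X): return [round(float((X-b)@w)*1000,1) for w in (u,n)]
for nm,X in dict(footmid=np.mean(c,0),clipA=q(408,140,.062),clipB=q(408,218,.062),screws=q(408,155,.062),screw2=q(407,207,.062),fcr=q(409,112,.09),mcr=q(405,321,.09),sl=q(381,250,.06),sr=q(434,250,.06),endtop=q(409,360,.06),fe=q(409,40,.094)).items(): print(nm,loc(X))
E
```

```text
[[ 0.4103  0.1818  0.008 ]
 [ 0.4699  0.212   0.008 ]
 [ 0.5095 -0.0179  0.008 ]
 [ 0.5714  0.0135  0.008 ]]
len 0.22297232157916844 0.2229324157144859 wid 0.066808248059093 0.06940246961241106
yaw -1.1038277284109963
buttons [0.4925 0.0547 0.045 ] [0.5239 0.0706 0.045 ] 0.035228097847767106 mid [0.5082 0.0627 0.045 ]
footmid [-39.0, -0.4]
clipA [-75.1, -0.7]
clipB [-32.3, -0.3]
screws [-67.1, -0.6]
screw2 [-38.5, -1.0]
fcr [-87.7, -1.0]
mcr [20.2, -2.2]
sl [-13.4, -15.9]
sr [-13.5, 15.0]
endtop [55.4, 1.0]
fe [-119.3, -1.3]
```

Everything fits: foot 223x68 mm, fixed cradle at -88, moving end at +55 and sleeve 31 mm wide. The press point is (0.508, 0.0625) and the rest yaw is -1.104. I'll descend onto the buttons.

```bash
python3 -c "
from h import *
plan([.5078,.0625,.028],-1.104+np.pi)"
```

```text
t 1.52 pos [0.4992 0.0608 0.1998] rot [-3.1400e+00 -1.2000e-03  2.0406e+00] F [-0.4  0.3 -0.3] op 0.0915
delta [-0.0026  0.0087  0.1718] w deg [-0.09 -0.07  0.17]
```

>>> move_arm:
  deltas:
    - {"x": -0.0013, "y": 0.0083, "z": 0.04, "wx": 0, "wy": 0, "wz": 0.1, "hand": 1}
    - {"x": -0.0013, "y": 0.0083, "z": 0.09, "wx": 0, "wy": 0, "wz": 0.1, "hand": 1}
    - {"x": -0.0013, "y": 0.0083, "z": 0.14, "wx": 0, "wy": 0, "wz": 0.1, "hand": 1}
    - {"x": -0.0013, "y": 0.0083, "z": 0.172, "wx": 0, "wy": 0, "wz": 0.1, "hand": 1}
    - {"x": -0.0013, "y": 0.0083, "z": 0.172, "wx": 0, "wy": 0, "wz": 0.1, "hand": 1}

```text
time: 2.15
tool_pos: [0.5046, 0.066, 0.027]
tool_rot: [-3.137, -0.003, 2.044]
contact_force: [-0.2, 0.0, -0.7]
opening: 0.0919
```

```bash
python3 - <<'E'
from h import *
plan([.5078,.0625,.028],-1.104+np.pi)
p=viewer.camera_params("wrist"); im=viewer.read_camera("wrist")[:,:,::-1]; cv2.imwrite("pics/w2.png",im)
np.savez("w2.npz",**p)
cv2.imwrite("pics/w2b.png",cv2.resize(im,(800,600),interpolation=3))
plan([.5078,.0625,.028],-1.104+np.pi)
E
```

```text
t 2.15 pos [0.5046 0.066  0.027 ] rot [-3.1367e+00 -2.9000e-03  2.0436e+00] F [-0.2  0.  -0.7] op 0.0919
delta [-0.0046  0.0013 -0.001 ] w deg [-0.28 -0.17  0.34]
t 2.2 pos [0.5061 0.0658 0.0287] rot [-3.1399e+00 -1.2000e-03  2.0434e+00] F [0.  0.4 0. ] op 0.0918
delta [-0.0037 -0.      0.0007] w deg [-0.1  -0.07  0.33]
```

View pics/w2b.png

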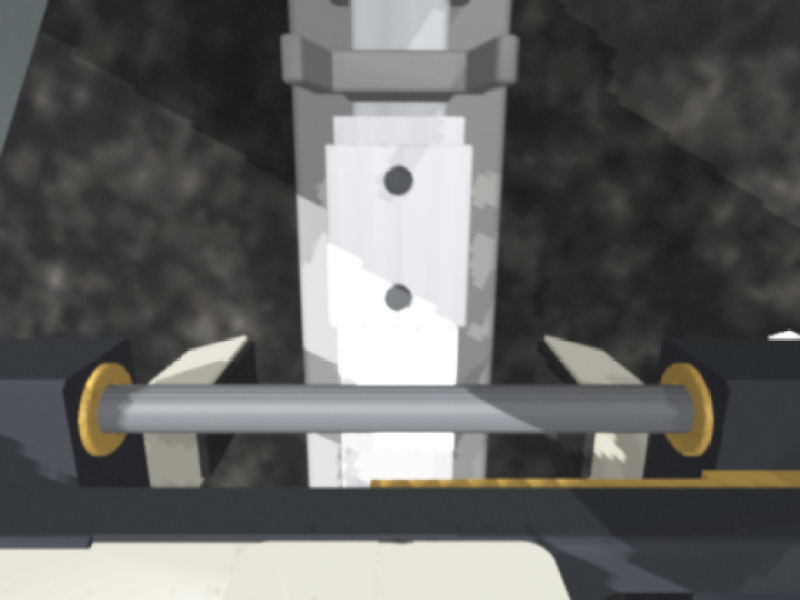

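```bash
python3 - <<'E'
from h import *
# nominal camera in tool frame
p=dict(np.load("w2.npz")); f=1/1.42857
K=p["camera_matrix"]; a=np.arctan2(.26,.97)
for nm in ("w1","w2"):
    p=dict(np.load(nm+".npz")); print(nm,-p["R"].T@p["t"])
p=dict(np.load("w2.npz"))
s=monitor.observe(); 
def q(u,v,z): return bp("",(u+.5)*f-.5,(v+.5)*f-.5,z,p)
pos=np.array([.5056,.0659]); y=2.0435
tx=np.array([np.cos(y),np.sin(y)]); ty=np.array([np.sin(y),-np.cos(y)])
for nm,X in dict(A=q(399,146,.062),B=q(398,325,.062),s1=q(398,181,.062),s2=q(398,297,.062),fcrTop=q(399,50,.076)).items(): print(nm,((X[:2]-pos)@tx*1e3).round(1),((X[:2]-pos)@ty*1e3).round(1))
for _ in range(3): viewer.read_camera("wrist"); s=monitor.observe(); print(s["tool_pos"].round(4),s["tool_rot"].round(4))
E
```

```text
w1 [0.47076484 0.12054838 0.35759481]
w2 [0.47525749 0.12711616 0.18523138]
A 70.1 1.1
B 26.8 1.0
s1 62.2 0.9
s2 34.1 1.0
fcrTop 87.9 1.1
[0.5072 0.0656 0.0297] [3.1408e+00 2.0000e-04 2.0431e+00]
[0.5078 0.0654 0.0303] [3.1394e+00 1.0000e-03 2.0429e+00]
[0.5081 0.0652 0.0305] [3.1388e+00 1.3000e-03 2.0427e+00]
```

>>> move_arm:
  deltas:
    - {"x": -0.003, "y": -0.001, "z": 0.002, "wx": 0, "wy": 0, "wz": 0.2, "hand": 1}
    - {"x": -0.003, "y": -0.001, "z": 0.002, "wx": 0, "wy": 0, "wz": 0.2, "hand": 1}
    - {"x": -0.003, "y": -0.001, "z": 0.002, "wx": 0, "wy": 0, "wz": 0.2, "hand": 1}
    - {"x": -0.003, "y": -0.001, "z": 0.002, "wx": 0, "wy": 0, "wz": 0.2, "hand": 1}

```text
time: 2.85
tool_pos: [0.5076, 0.0616, 0.0268]
tool_rot: [3.141, -0.0, 2.038]
contact_force: [-0.5, 0.1, 0.2]
opening: 0.092
```

```bash
python3 - <<'E'
from h import *
for i in range(3):
    plan([.5078,.0625,.028],-1.104+np.pi); p=viewer.camera_params("wrist"); im=viewer.read_camera("wrist")
cv2.imwrite("pics/w3.png",im[:,:,::-1])
g=im[:,:,1].astype(float)
# clip edge row near B, col 278: print profile; sleeve edges at row 230
print(g[215:240,290].round(),"\n", g[238,225:245],g[238,310:335]); print(p["R"]@s if 0 else "")
E
```

```text
t 2.85 pos [0.5076 0.0616 0.0268] rot [ 3.1414 -0.      2.0384] F [-0.5  0.1  0.2] op 0.092
delta [ 0.0007  0.0006 -0.0012] w deg [ 0.01 -0.    0.04]
t 2.9 pos [0.5076 0.0616 0.0268] rot [ 3.1415 -0.      2.0385] F [-0.1  0.2 -0.3] op 0.0919
delta [ 0.0007  0.0006 -0.0012] w deg [ 0.   -0.    0.05]
t 2.95 pos [0.5076 0.0616 0.0267] rot [ 3.1416e+00 -1.0000e-04  2.0385e+00] F [ 0.4 -0.1 -0. ] op 0.0923
delta [ 0.0007  0.0006 -0.0013] w deg [ 0.   -0.    0.05]
[229. 244. 253. 255. 255. 255. 255. 255. 255. 255. 255. 255. 255. 255.
 255. 255. 255. 255. 255. 255. 255. 255. 255. 255. 255.] 
 [229. 229. 229. 229. 229. 229. 229. 230. 240. 254. 255. 255. 255. 255.
 255. 255. 255. 255. 255. 255.] [255. 255. 255. 255. 255. 255. 252. 206. 149. 140. 138. 138. 139. 140.
 140. 139. 140. 140. 140. 140. 140. 138. 140. 140. 139.]
```

>>> move_arm:
  deltas:
    - {"x": 0.0006, "y": 0.0005, "z": -0.001, "wx": 0, "wy": 0, "wz": 0, "hand": 0}
    - {"x": 0.0006, "y": 0.0005, "z": -0.001, "wx": 0, "wy": 0, "wz": 0, "hand": 0}
    - {"x": 0.0006, "y": 0.0005, "z": -0.001, "wx": 0, "wy": 0, "wz": 0, "hand": 0}
    - {"x": 0.0006, "y": 0.0005, "z": -0.001, "wx": 0, "wy": 0, "wz": 0, "hand": 0}
    - {"x": 0.0006, "y": 0.0005, "z": -0.001, "wx": 0, "wy": 0, "wz": 0, "hand": 0}
    - {"x": 0.0006, "y": 0.0005, "z": -0.001, "wx": 0, "wy": 0, "wz": 0, "hand": 0}
    - {"x": 0.0006, "y": 0.0005, "z": -0.001, "wx": 0, "wy": 0, "wz": 0, "hand": 0}
  grip_force: 28

```text
time: 3.88
tool_pos: [0.5069, 0.0621, 0.0276]
tool_rot: [-3.14, -0.001, 2.039]
contact_force: [-4.7, -2.7, 2.1]
opening: 0.0295
```

```bash
python3 -c "
from h import *
plan([.5078,.0625,.028],-1.104+np.pi)"
```

```text
t 3.88 pos [0.5069 0.0621 0.0276] rot [-3.1396e+00 -5.0000e-04  2.0390e+00] F [-4.7 -2.7  2.1] op 0.0295
delta [-0.0001  0.001  -0.0004] w deg [-0.11 -0.03  0.08]
```

>>> move_arm:
  deltas:
    - {"x": -0.0004, "y": -0.0007, "z": 0, "wx": 0, "wy": 0, "wz": 0, "hand": 0}
    - {"x": -0.0008, "y": -0.0007, "z": 0, "wx": 0, "wy": 0, "wz": 0, "hand": 0}
    - {"x": -0.0012, "y": -0.0007, "z": 0, "wx": 0, "wy": 0, "wz": 0, "hand": 0}
    - {"x": -0.0012, "y": -0.0007, "z": 0, "wx": 0, "wy": 0, "wz": 0, "hand": 0}

```text
time: 4.38
tool_pos: [0.5072, 0.0613, 0.0276]
tool_rot: [-3.141, -0.001, 2.039]
contact_force: [-3.9, 4.2, 2.7]
opening: 0.0297
```

```bash
cat >> h.py <<'E'
def st():
    s=monitor.observe(); y=-1.104; u=np.array([np.cos(y),np.sin(y),0]); n=np.array([-u[1],u[0],0]); F=s["contact_force"]
    d=s["tool_pos"]-[.5069,.0621,0]
    print("t",round(s["time"],2),"rest x,y mm",(d@u*1e3).round(2),(d@n*1e3).round(2),"z",s["tool_pos"][2].round(4),"F xyz",(F@u).round(1),(F@n).round(1),F[2].round(1),"op",round(s["opening"],4),"yaw",s["tool_rot"][2].round(4))
E
python3 -c "
from h import *
st()"
```

```text
t 4.38 rest x,y mm 0.82 -0.07 z 0.0276 F xyz -5.5 -1.6 2.7 op 0.0297 yaw 2.0386
```

>>> move_arm:
  deltas:
    - {"x": -0.0004, "y": -0.0002, "z": 0, "wx": 0, "wy": 0, "wz": 0, "hand": 0}
    - {"x": -0.0008, "y": -0.0002, "z": 0, "wx": 0, "wy": 0, "wz": 0, "hand": 0}
    - {"x": -0.0008, "y": -0.0002, "z": 0, "wx": 0, "wy": 0, "wz": 0, "hand": 0}

```text
time: 4.75
tool_pos: [0.5077, 0.0603, 0.0277]
tool_rot: [-3.141, -0.0, 2.039]
contact_force: [-2.6, 4.3, 1.7]
opening: 0.0302
```

```bash
python3 -c "
from h import *
st()"
```

```text
t 4.75 rest x,y mm 1.96 -0.06 z 0.0277 F xyz -5.0 -0.4 1.7 op 0.0302 yaw 2.0385
```

>>> move_arm:
  deltas:
    - {"x": -0.0005, "y": 0, "z": 0, "wx": 0, "wy": 0, "wz": 0, "hand": 0}
    - {"x": -0.001, "y": 0, "z": 0, "wx": 0, "wy": 0, "wz": 0, "hand": 0}
    - {"x": -0.001, "y": 0, "z": 0, "wx": 0, "wy": 0, "wz": 0, "hand": 0}

```text
time: 5.12
tool_pos: [0.5082, 0.0593, 0.0276]
tool_rot: [-3.141, -0.0, 2.039]
contact_force: [-3.7, 4.1, 1.4]
opening: 0.0299
```

```bash
python3 -c "
from h import *
st()"
```

```text
t 5.12 rest x,y mm 3.13 -0.08 z 0.0276 F xyz -5.4 -1.5 1.4 op 0.0299 yaw 2.0385
```

>>> move_arm:
  deltas:
    - {"x": -0.0008, "y": 0, "z": 0, "wx": 0, "wy": 0, "wz": 0, "hand": 0}
    - {"x": -0.0016, "y": 0, "z": 0, "wx": 0, "wy": 0, "wz": 0, "hand": 0}
    - {"x": -0.0016, "y": 0, "z": 0, "wx": 0, "wy": 0, "wz": 0, "hand": 0}

```text
time: 5.5
tool_pos: [0.5089, 0.058, 0.0276]
tool_rot: [-3.141, -0.0, 2.038]
contact_force: [-3.0, 3.6, 2.0]
opening: 0.0298
```

```bash
python3 -c "
from h import *
st()"
```

```text
t 5.5 rest x,y mm 4.55 -0.07 z 0.0276 F xyz -4.5 -1.1 2.0 op 0.0298 yaw 2.0385
```

>>> move_arm:
  deltas:
    - {"x": -0.0008, "y": 0, "z": 0, "wx": 0, "wy": 0, "wz": 0, "hand": 0}
    - {"x": -0.0016, "y": 0, "z": 0, "wx": 0, "wy": 0, "wz": 0, "hand": 0}
    - {"x": -0.0024, "y": 0, "z": 0, "wx": 0, "wy": 0, "wz": 0, "hand": 0}
    - {"x": -0.0024, "y": 0, "z": 0, "wx": 0, "wy": 0, "wz": 0, "hand": 0}

```text
time: 6.0
tool_pos: [0.5094, 0.057, 0.0277]
tool_rot: [-3.141, -0.002, 2.038]
contact_force: [-4.7, 11.7, 3.1]
opening: 0.0298
```

```bash
python3 -c "
from h import *
st()"
```

```text
t 6.0 rest x,y mm 5.63 -0.08 z 0.0277 F xyz -12.6 1.1 3.1 op 0.0298 yaw 2.0384
```

>>> move_arm:
  deltas:
    - {"x": -0.0002, "y": 0, "z": 0, "wx": 0, "wy": 0, "wz": 0, "hand": 0}
    - {"x": -0.0004, "y": 0, "z": 0, "wx": 0, "wy": 0, "wz": 0, "hand": 0}
    - {"x": -0.0004, "y": 0, "z": 0, "wx": 0, "wy": 0, "wz": 0, "hand": 0}

```text
time: 6.38
tool_pos: [0.5094, 0.057, 0.0276]
tool_rot: [-3.141, -0.003, 2.038]
contact_force: [-5.9, 11.8, 3.7]
opening: 0.0301
```

```bash
python3 -c "
from h import *
st()"
```

```text
t 6.38 rest x,y mm 5.72 -0.09 z 0.0276 F xyz -13.2 0.0 3.7 op 0.0301 yaw 2.0383
```

>>> move_arm:
  deltas:
    - {"x": -0.0002, "y": 0, "z": 0, "wx": 0, "wy": 0, "wz": 0, "hand": 0}
    - {"x": -0.0004, "y": 0, "z": 0, "wx": 0, "wy": 0, "wz": 0, "hand": 0}
    - {"x": -0.0004, "y": 0, "z": 0, "wx": 0, "wy": 0, "wz": 0, "hand": 0}

```text
time: 6.75
tool_pos: [0.51, 0.0558, 0.0277]
tool_rot: [-3.141, -0.001, 2.039]
contact_force: [-3.5, 6.0, 2.5]
opening: 0.0298
```

```bash
python3 -c "
from h import *
st()"
```

```text
t 6.75 rest x,y mm 7.0 -0.06 z 0.0277 F xyz -6.9 -0.5 2.5 op 0.0298 yaw 2.0388
```

>>> move_arm:
  deltas:
    - {"x": -0.003, "y": 0, "z": 0, "wx": 0, "wy": 0, "wz": 0, "hand": 0}
    - {"x": -0.007, "y": 0, "z": 0, "wx": 0, "wy": 0, "wz": 0, "hand": 0}
    - {"x": -0.011, "y": 0, "z": 0, "wx": 0, "wy": 0, "wz": 0, "hand": 0}
    - {"x": -0.015, "y": 0, "z": 0, "wx": 0, "wy": 0, "wz": 0, "hand": 0}
    - {"x": -0.019, "y": 0, "z": 0, "wx": 0, "wy": 0, "wz": 0, "hand": 0}
    - {"x": -0.022, "y": 0, "z": 0, "wx": 0, "wy": 0, "wz": 0, "hand": 0}
    - {"x": -0.024, "y": 0, "z": 0, "wx": 0, "wy": 0, "wz": 0, "hand": 0}
    - {"x": -0.024, "y": 0, "z": 0, "wx": 0, "wy": 0, "wz": 0, "hand": 0}

```text
time: 7.75
tool_pos: [0.5215, 0.0332, 0.0277]
tool_rot: [3.141, 0.001, 2.039]
contact_force: [-2.1, 1.2, -0.5]
opening: 0.03
```

```bash
python3 - <<'E'
from h import *
st()
im=viewer.read_camera("wrist")[:,:,::-1]; a=cv2.imread("pics/w3.png")
cv2.imwrite("pics/w4.png",im)
cv2.imwrite("pics/w4b.png",cv2.resize(np.hstack([a[:280,180:380],im[:280,180:380]]),(800,560),interpolation=3))
E
```

```text
t 7.75 rest x,y mm 32.4 0.02 z 0.0277 F xyz -2.0 -1.3 -0.5 op 0.03 yaw 2.0386
```

View pics/w4b.png

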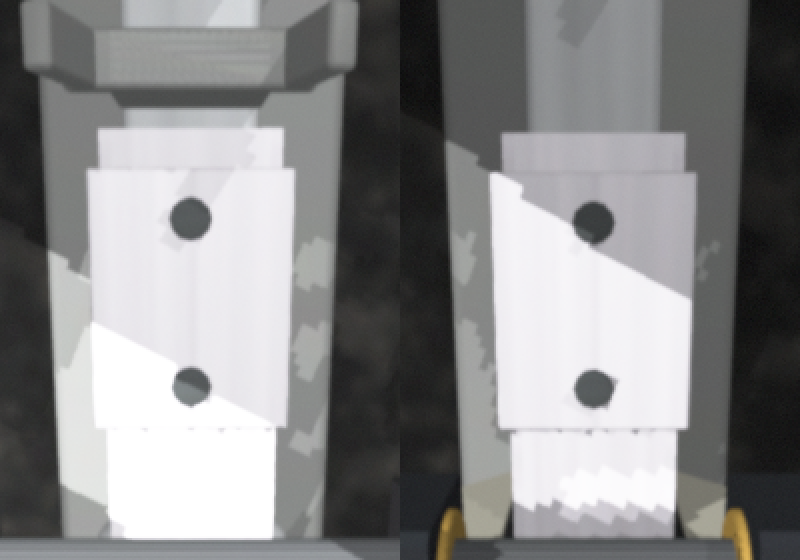

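The clip sits the same in the tool frame as before, so there was no slip and extension is about 32 mm. Now I'll feel for the next hole in small steps.

>>> move_arm:
  deltas:
    - {"x": -0.001, "y": 0, "z": 0, "wx": 0, "wy": 0, "wz": 0, "hand": 0}
    - {"x": -0.002, "y": 0, "z": 0, "wx": 0, "wy": 0, "wz": 0, "hand": 0}
    - {"x": -0.003, "y": 0, "z": 0, "wx": 0, "wy": 0, "wz": 0, "hand": 0}
    - {"x": -0.003, "y": 0, "z": 0, "wx": 0, "wy": 0, "wz": 0, "hand": 0}

```text
time: 8.3
tool_pos: [0.5227, 0.0308, 0.0277]
tool_rot: [-3.142, 0.0, 2.039]
contact_force: [-2.3, 3.6, -0.9]
opening: 0.0299
```

```bash
cat >> h.py <<'E'
def chk(tag):
    st(); im=viewer.read_camera("wrist")[:,:,::-1]; cv2.imwrite(f"pics/{tag}.png",im); a=cv2.imread("pics/w4.png")
    d=cv2.absdiff(im,a).max(2); print("L",d[150:215,214:229].mean(1).reshape(-1,5).mean(1).round(),"R",d[150:215,326:341].mean(1).reshape(-1,5).mean(1).round()); st()
E
python3 -c "
from h import *
chk('c1')"
```

```text
t 8.3 rest x,y mm 35.01 -0.01 z 0.0277 F xyz -4.3 -0.5 -0.9 op 0.0299 yaw 2.0386
L [2. 2. 3. 3. 4. 5. 9. 4. 4. 5. 4. 4. 4.] R [2. 2. 2. 2. 1. 1. 2. 2. 2. 2. 2. 2. 2.]
t 8.35 rest x,y mm 35.03 0.01 z 0.0277 F xyz -3.6 -0.5 -0.1 op 0.0296 yaw 2.0386
```

>>> move_arm:
  deltas:
    - {"x": -0.0008, "y": 0, "z": 0, "wx": 0, "wy": 0, "wz": 0, "hand": 0}
    - {"x": -0.0015, "y": 0, "z": 0, "wx": 0, "wy": 0, "wz": 0, "hand": 0}
    - {"x": -0.0015, "y": 0, "z": 0, "wx": 0, "wy": 0, "wz": 0, "hand": 0}

```text
time: 8.72
tool_pos: [0.5234, 0.0295, 0.0277]
tool_rot: [3.142, 0.0, 2.039]
contact_force: [-2.0, 3.9, -0.9]
opening: 0.0301
```

```bash
python3 -c "
from h import *
chk('c2')"
```

```text
t 8.72 rest x,y mm 36.54 0.01 z 0.0277 F xyz -4.4 0.0 -0.9 op 0.0301 yaw 2.0386
L [2. 3. 6. 4. 3. 4. 8. 3. 5. 3. 4. 3. 4.] R [2. 2. 2. 2. 2. 1. 2. 2. 3. 3. 2. 2. 2.]
t 8.78 rest x,y mm 36.55 0.01 z 0.0277 F xyz -3.3 -0.8 -1.5 op 0.0297 yaw 2.0385
```

>>> move_arm:
  deltas:
    - {"x": -0.0008, "y": 0, "z": 0, "wx": 0, "wy": 0, "wz": 0, "hand": 0}
    - {"x": -0.0015, "y": 0, "z": 0, "wx": 0, "wy": 0, "wz": 0, "hand": 0}
    - {"x": -0.0015, "y": 0, "z": 0, "wx": 0, "wy": 0, "wz": 0, "hand": 0}

```text
time: 9.15
tool_pos: [0.524, 0.0281, 0.0277]
tool_rot: [3.142, 0.0, 2.039]
contact_force: [-1.1, 2.7, -1.6]
opening: 0.0295
```

```bash
python3 -c "
from h import *
chk('c3')"
```

```text
t 9.15 rest x,y mm 38.06 0.01 z 0.0277 F xyz -2.9 0.2 -1.6 op 0.0295 yaw 2.0386
L [3. 2. 2. 2. 3. 3. 4. 4. 3. 4. 3. 3. 3.] R [2. 2. 2. 2. 2. 2. 2. 2. 3. 3. 2. 2. 2.]
t 9.2 rest x,y mm 38.03 -0.0 z 0.0277 F xyz -3.4 -0.2 -1.0 op 0.0298 yaw 2.0386
```

>>> move_arm:
  deltas:
    - {"x": -0.0008, "y": 0, "z": 0, "wx": 0, "wy": 0, "wz": 0, "hand": 0}
    - {"x": -0.0016, "y": 0, "z": 0, "wx": 0, "wy": 0, "wz": 0, "hand": 0}
    - {"x": -0.0016, "y": 0, "z": 0, "wx": 0, "wy": 0, "wz": 0, "hand": 0}

```text
time: 9.57
tool_pos: [0.5248, 0.0267, 0.0277]
tool_rot: [3.142, 0.0, 2.039]
contact_force: [-3.2, 3.1, -1.8]
opening: 0.0302
```

```bash
python3 -c "
from h import *
chk('c4')"
```

```text
t 9.57 rest x,y mm 39.66 0.01 z 0.0277 F xyz -4.2 -1.4 -1.8 op 0.0302 yaw 2.0386
L [3. 2. 6. 4. 4. 6. 9. 6. 5. 6. 4. 5. 5.] R [2. 2. 2. 2. 2. 2. 3. 3. 3. 3. 3. 2. 2.]
t 9.62 rest x,y mm 39.66 0.02 z 0.0277 F xyz -3.2 -0.3 -1.6 op 0.0296 yaw 2.0385
```

>>> move_arm:
  deltas:
    - {"x": -0.0008, "y": 0, "z": 0, "wx": 0, "wy": 0, "wz": 0, "hand": 0}
    - {"x": -0.0016, "y": 0, "z": 0, "wx": 0, "wy": 0, "wz": 0, "hand": 0}
    - {"x": -0.0016, "y": 0, "z": 0, "wx": 0, "wy": 0, "wz": 0, "hand": 0}

```text
time: 10.0
tool_pos: [0.5255, 0.0253, 0.0277]
tool_rot: [3.142, 0.0, 2.039]
contact_force: [-1.8, 3.0, -1.9]
opening: 0.0301
```

```bash
python3 -c "
from h import *
chk('c5')"
```

```text
t 10.0 rest x,y mm 41.25 0.01 z 0.0277 F xyz -3.5 -0.2 -1.9 op 0.0301 yaw 2.0386
L [3. 3. 5. 5. 5. 7. 9. 5. 6. 6. 5. 5. 5.] R [3. 3. 3. 2. 2. 3. 4. 3. 4. 3. 3. 2. 2.]
t 10.05 rest x,y mm 41.26 0.02 z 0.0277 F xyz -4.0 -0.3 -3.2 op 0.0296 yaw 2.0385
```

>>> move_arm:
  deltas:
    - {"x": -0.0008, "y": 0, "z": 0, "wx": 0, "wy": 0, "wz": 0, "hand": 0}
    - {"x": -0.0016, "y": 0, "z": 0, "wx": 0, "wy": 0, "wz": 0, "hand": 0}
    - {"x": -0.0016, "y": 0, "z": 0, "wx": 0, "wy": 0, "wz": 0, "hand": 0}

```text
time: 10.42
tool_pos: [0.5262, 0.0238, 0.0277]
tool_rot: [3.142, 0.0, 2.039]
contact_force: [-2.4, 2.8, -2.9]
opening: 0.0297
```

```bash
python3 -c "
from h import *
chk('c6')"
```

```text
t 10.43 rest x,y mm 42.85 0.03 z 0.0277 F xyz -3.6 -0.9 -2.9 op 0.0297 yaw 2.0386
L [4. 3. 5. 5. 5. 4. 8. 4. 5. 5. 5. 4. 6.] R [3. 3. 3. 2. 3. 4. 4. 3. 4. 4. 3. 3. 3.]
t 10.47 rest x,y mm 42.87 0.02 z 0.0277 F xyz -4.3 -0.1 -2.0 op 0.0299 yaw 2.0386
```

>>> move_arm:
  deltas:
    - {"x": -0.0008, "y": 0, "z": 0, "wx": 0, "wy": 0, "wz": 0, "hand": 0}
    - {"x": -0.0016, "y": 0, "z": 0, "wx": 0, "wy": 0, "wz": 0, "hand": 0}
    - {"x": -0.0016, "y": 0, "z": 0, "wx": 0, "wy": 0, "wz": 0, "hand": 0}

```text
time: 10.85
tool_pos: [0.5269, 0.0224, 0.0277]
tool_rot: [3.142, 0.0, 2.039]
contact_force: [-2.0, 3.4, -4.2]
opening: 0.0294
```

```bash
python3 -c "
from h import *
chk('c7')"
```

```text
t 10.85 rest x,y mm 44.49 0.02 z 0.0277 F xyz -4.0 -0.2 -4.2 op 0.0294 yaw 2.0386
L [ 4.  4.  9.  5.  5.  6. 11.  7.  6.  7.  5.  6.  6.] R [3. 3. 3. 3. 4. 4. 4. 4. 4. 4. 3. 3. 3.]
t 10.9 rest x,y mm 44.51 0.03 z 0.0277 F xyz -2.9 0.1 -3.6 op 0.0298 yaw 2.0386
```

>>> move_arm:
  deltas:
    - {"x": -0.0008, "y": 0, "z": 0.0002, "wx": 0, "wy": 0, "wz": 0, "hand": 0}
    - {"x": -0.0016, "y": 0, "z": 0.0003, "wx": 0, "wy": 0, "wz": 0, "hand": 0}
    - {"x": -0.0016, "y": 0, "z": 0.0003, "wx": 0, "wy": 0, "wz": 0, "hand": 0}

```text
time: 11.28
tool_pos: [0.5278, 0.0207, 0.0276]
tool_rot: [3.141, 0.001, 2.039]
contact_force: [-3.5, 0.9, 1.8]
opening: 0.0297
```

```bash
python3 -c "
from h import *
chk('c8')"
```

```text
t 11.28 rest x,y mm 46.39 0.01 z 0.0276 F xyz -2.4 -2.7 1.8 op 0.0297 yaw 2.0386
L [4. 4. 4. 4. 4. 5. 9. 7. 5. 5. 5. 5. 5.] R [3. 3. 4. 4. 4. 4. 4. 4. 4. 4. 3. 4. 4.]
t 11.32 rest x,y mm 46.39 0.06 z 0.0277 F xyz -2.2 -2.3 0.5 op 0.0295 yaw 2.0386
```

```bash
python3 - <<'E'
from h import *
a=cv2.imread("pics/w4.png");b=cv2.imread("pics/c8.png")
cv2.imwrite("pics/c8b.png",cv2.resize(np.hstack([a[:280,180:380],b[:280,180:380]]),(800,560),interpolation=3))
E
```

```text
(no output)
```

View pics/c8b.png

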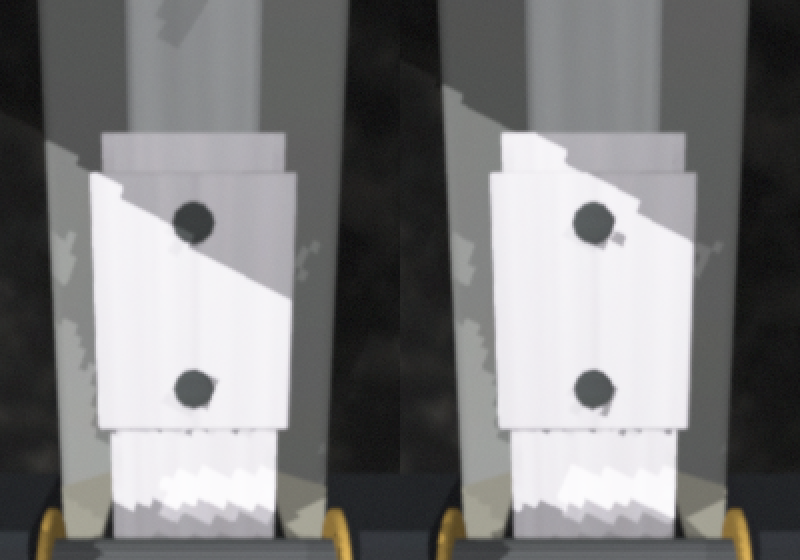

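>>> move_arm:
  deltas:
    - {"x": -0.0005, "y": 0, "z": 0, "wx": 0, "wy": 0, "wz": 0, "hand": 0}
    - {"x": -0.001, "y": 0, "z": 0, "wx": 0, "wy": 0, "wz": 0, "hand": 0}
    - {"x": -0.001, "y": 0, "z": 0, "wx": 0, "wy": 0, "wz": 0, "hand": 0}

```text
time: 11.7
tool_pos: [0.5282, 0.02, 0.0276]
tool_rot: [3.141, 0.0, 2.039]
contact_force: [-3.0, -0.9, 3.4]
opening: 0.0294
```

```bash
python3 -c "
from h import *
chk('c9')"
```

```text
t 11.7 rest x,y mm 47.2 0.04 z 0.0276 F xyz -0.6 -3.1 3.4 op 0.0294 yaw 2.0386
L [4. 4. 7. 5. 6. 4. 9. 5. 6. 5. 5. 5. 6.] R [3. 4. 4. 4. 4. 4. 4. 4. 4. 4. 4. 4. 4.]
t 11.75 rest x,y mm 47.22 0.04 z 0.0276 F xyz -1.2 -2.5 4.8 op 0.0295 yaw 2.0386
```

>>> move_arm:
  deltas:
    - {"x": -0.0005, "y": 0, "z": 0, "wx": 0, "wy": 0, "wz": 0, "hand": 0}
    - {"x": -0.001, "y": 0, "z": -0.0002, "wx": 0, "wy": 0, "wz": 0, "hand": 0}
    - {"x": -0.001, "y": 0, "z": -0.0002, "wx": 0, "wy": 0, "wz": 0, "hand": 0}

```text
time: 12.12
tool_pos: [0.5286, 0.0191, 0.0276]
tool_rot: [3.141, 0.0, 2.039]
contact_force: [-4.3, -1.5, 3.5]
opening: 0.0295
```

```bash
python3 -c "
from h import *
chk('c10')"
```

```text
t 12.12 rest x,y mm 48.16 0.07 z 0.0276 F xyz -0.5 -4.5 3.5 op 0.0295 yaw 2.0385
L [4. 4. 7. 6. 6. 5. 9. 5. 7. 6. 6. 5. 7.] R [3. 4. 4. 5. 4. 4. 4. 4. 4. 4. 4. 4. 4.]
t 12.18 rest x,y mm 48.16 0.07 z 0.0277 F xyz -1.1 -3.5 3.1 op 0.0299 yaw 2.0386
```

>>> move_arm:
  deltas:
    - {"x": -0.0005, "y": -0.0003, "z": -0.0002, "wx": 0, "wy": 0, "wz": 0, "hand": 0}
    - {"x": -0.001, "y": -0.0003, "z": -0.0002, "wx": 0, "wy": 0, "wz": 0, "hand": 0}
    - {"x": -0.001, "y": -0.0003, "z": -0.0002, "wx": 0, "wy": 0, "wz": 0, "hand": 0}

```text
time: 12.55
tool_pos: [0.529, 0.0182, 0.0277]
tool_rot: [3.141, 0.0, 2.039]
contact_force: [0.5, -0.3, -1.3]
opening: 0.0297
```

```bash
python3 -c "
from h import *
chk('c11')"
```

```text
t 12.55 rest x,y mm 49.16 0.02 z 0.0277 F xyz 0.5 0.3 -1.3 op 0.0297 yaw 2.0385
L [5. 5. 6. 5. 7. 7. 9. 7. 7. 7. 7. 7. 7.] R [4. 4. 4. 4. 4. 4. 4. 5. 5. 4. 4. 4. 4.]
t 12.6 rest x,y mm 49.17 0.05 z 0.0277 F xyz 1.5 0.5 -2.3 op 0.0298 yaw 2.0386
```

>>> move_arm:
  deltas:
    - {"x": -0.0005, "y": 0, "z": -0.0001, "wx": 0, "wy": 0, "wz": 0, "hand": 0}
    - {"x": -0.001, "y": 0, "z": -0.0001, "wx": 0, "wy": 0, "wz": 0, "hand": 0}
    - {"x": -0.001, "y": 0, "z": -0.0001, "wx": 0, "wy": 0, "wz": 0, "hand": 0}

```text
time: 12.98
tool_pos: [0.5295, 0.0173, 0.0277]
tool_rot: [3.141, 0.0, 2.039]
contact_force: [2.3, -0.4, -7.9]
opening: 0.0295
```

```bash
python3 - <<'E'
from h import *
chk('c12')
a=cv2.imread("pics/c6.png"); 
for k in ("c8","c10","c11","c12"):
    d=cv2.absdiff(cv2.imread(f"pics/{k}.png"),a).max(2)
    print(k,"L",d[110:190,216:229].max(1).reshape(-1,5).mean(1).round(),"R",d[110:190,326:340].max(1).reshape(-1,5).mean(1).round())
E
```

```text
t 12.97 rest x,y mm 50.18 0.01 z 0.0277 F xyz 1.4 1.9 -7.9 op 0.0295 yaw 2.0385
L [ 7.  6. 11.  6.  6.  8. 12. 10.  7.  7.  6.  7.  7.] R [4. 4. 4. 4. 4. 4. 4. 4. 5. 4. 4. 4. 4.]
t 13.03 rest x,y mm 50.17 0.02 z 0.0277 F xyz 2.4 2.8 -7.9 op 0.03 yaw 2.0385
c8 L [ 4. 15. 13. 11. 16.  9.  4.  3.  7.  6. 17. 15. 15. 16. 22. 15.] R [ 4.  6. 38. 44. 19. 20.  8.  3.  3.  3.  5.  5.  4.  3.  4.  4.]
c10 L [ 4.  5. 11.  7.  8.  6.  4.  3. 11.  9.  8. 22. 21.  9.  9. 10.] R [ 4.  9. 22. 40. 23.  9.  6.  4.  4.  5.  5.  6.  4.  4.  4.  4.]
c11 L [ 4. 15. 11.  7. 12.  9. 13.  4.  5.  5. 12. 12. 23. 10. 13. 14.] R [ 9. 10. 49. 45. 24. 12.  8.  3.  5.  5.  5.  5.  4.  4.  4.  4.]
c12 L [ 4. 15. 13. 15. 18. 15.  8.  9. 10.  8. 14. 13. 13. 15. 18. 21.] R [ 4. 45. 52. 45. 23. 17.  9.  5.  5.  5.  5.  5.  4.  4.  4.  5.]
```

>>> move_arm:
  deltas:
    - {"x": -0.0005, "y": 0, "z": 0.0003, "wx": 0, "wy": 0, "wz": 0, "hand": 0}
    - {"x": -0.001, "y": 0, "z": 0.0004, "wx": 0, "wy": 0, "wz": 0, "hand": 0}
    - {"x": -0.001, "y": 0, "z": 0.0004, "wx": 0, "wy": 0, "wz": 0, "hand": 0}

```text
time: 13.4
tool_pos: [0.5298, 0.0166, 0.0277]
tool_rot: [3.141, 0.0, 2.039]
contact_force: [2.7, 1.4, -4.3]
opening: 0.0295
```

```bash
python3 - <<'E'
from h import *
chk('c13')
b=cv2.imread("pics/c13.png"); a=cv2.imread("pics/c6.png")
cv2.imwrite("pics/c13b.png",cv2.resize(np.hstack([a[80:230,200:360],b[80:230,200:360]]),(800,375),interpolation=3))
E
```

```text
t 13.4 rest x,y mm 50.93 0.02 z 0.0277 F xyz -0.1 3.1 -4.3 op 0.0295 yaw 2.0386
L [ 8.  5.  9.  6.  6.  8. 12.  9.  7.  6.  6.  6.  7.] R [6. 5. 4. 4. 4. 4. 4. 4. 5. 4. 4. 4. 4.]
t 13.45 rest x,y mm 50.91 -0.01 z 0.0277 F xyz -0.4 3.4 -3.4 op 0.0296 yaw 2.0385
```

View pics/c13b.png

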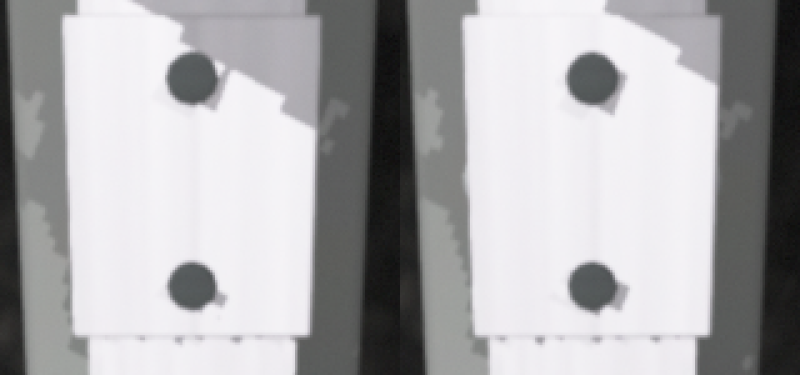

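The right panel shows a small bright bulge at the left clip edge, near (465,165), so a button may be emerging. I'll measure the clip edge profile.

```bash
python3 - <<'E'
from h import *
a=cv2.imread("pics/c6.png").astype(float)[:,:,1]
for k in ("c8","c10","c11","c12","c13"):
    b=cv2.imread(f"pics/{k}.png").astype(float)[:,:,1]
    d=(b-a)
    # summed brightening in 5 px band outside edges relative; edges ~ col 226 (L), 327 (R)
    print(k,"L",d[126:180,222:229].sum(1).reshape(-1,6).mean(1).round(),"R",d[126:180,324:334].sum(1).reshape(-1,6).mean(1).round())
p=viewer.camera_params("wrist"); c=np.array([.5069,.0621]); u=np.array([np.cos(-1.104),np.sin(-1.104)]); n=np.array([-u[1],u[0]])
for s in (-1,1): print(pj([[*(c+s*n*w),z] for w,z in ((.017,.062),(.015,.045),(.017,.045),(.020,.045))],p).round(1).tolist())
E
```

```text
c8 L [ 2.  1. -8. -4.  2.  1.  0. -2. 32.] R [160.  22. -47.  -6.  -7.  -6. -11.  -9.  -9.]
c10 L [  6.   2. -10.  -4.  10.   5.   7.  11.  12.] R [154.  42. -14. -15. -12. -14. -19. -16. -14.]
c11 L [-11. -11. -12. -12. -14. -13. -10.  16.  -7.] R [194.  37. -35.  -5.  -5.  -8.  -4.  -8.  -3.]
c12 L [-22. -21. -15. -22. -27. -19. -12. -10.  -6.] R [187.  21. -47.   1.   0.  -4.   0.  -0.   1.]
c13 L [-29. -23. -17.  18.  63.  -4. -16. -12.  -6.] R [181.  -2. -44.  22.  36.   7.   4.   6.   7.]
[[224.1, 158.6], [235.4, 152.5], [230.2, 152.5], [222.5, 152.5]]
[[323.4, 158.7], [312.8, 152.6], [317.9, 152.6], [325.6, 152.6]]
```

>>> move_arm:
  deltas:
    - {"x": -0.0003, "y": 0.0002, "z": 0.0001, "wx": 0, "wy": 0, "wz": 0, "hand": 0}
    - {"x": -0.0006, "y": 0.0003, "z": 0.0002, "wx": 0, "wy": 0, "wz": 0, "hand": 0}
    - {"x": -0.0006, "y": 0.0003, "z": 0.0002, "wx": 0, "wy": 0, "wz": 0, "hand": 0}

```text
time: 13.82
tool_pos: [0.5301, 0.0161, 0.0276]
tool_rot: [3.141, 0.0, 2.039]
contact_force: [-0.1, 1.0, 2.5]
opening: 0.0297
```

```bash
python3 - <<'E'
from h import *
chk('c14')
a=cv2.imread("pics/c6.png").astype(float)[:,:,1]
for k in ("c13","c14"):
    d=cv2.imread(f"pics/{k}.png").astype(float)[:,:,1]-a
    print(k,"L",d[126:180,222:229].sum(1).reshape(-1,3).mean(1).round(),"R",d[126:180,324:334].sum(1).reshape(-1,3).mean(1).round())
E
```

```text
t 13.82 rest x,y mm 51.52 0.01 z 0.0276 F xyz -0.9 0.3 2.5 op 0.0297 yaw 2.0386
L [ 7.  5.  6.  5.  6.  6. 11.  8.  6.  6.  5.  6.  6.] R [5. 4. 4. 4. 4. 4. 5. 5. 5. 5. 5. 5. 5.]
t 13.88 rest x,y mm 51.54 0.02 z 0.0276 F xyz -1.1 0.3 3.1 op 0.0298 yaw 2.0386
c13 L [-31. -26. -32. -14.  -9. -25.  -3.  38.  77.  49.  15. -23. -22.  -9.
 -11. -13. -16.   4.] R [226. 136.  39. -43. -77. -11.  15.  30.  43.  28.  10.   4.  -2.   9.
   6.   5.   8.   6.]
c14 L [-19. -18. -19. -14. -15. -15.  22.  61.  71.  40.   1. -12. -11.  -7.
  -7. -10.  10.   9.] R [212. 132.  13. -60. -88. -14.  20.  35.  35.  15.  -1.  -3.  -6.  -1.
  -8.  -3.  -5.  -2.]
```

Both buttons show steady bulges in two successive frames and the forces are near zero, so they have popped out. I'll release and lift to check.

>>> move_arm:
  deltas:
    - {"x": 0, "y": 0, "z": 0, "wx": 0, "wy": 0, "wz": 0, "hand": 1}
    - {"x": 0, "y": 0, "z": 0, "wx": 0, "wy": 0, "wz": 0, "hand": 1}
    - {"x": 0, "y": 0, "z": 0, "wx": 0, "wy": 0, "wz": 0, "hand": 1}
    - {"x": 0, "y": 0, "z": 0, "wx": 0, "wy": 0, "wz": 0, "hand": 1}
    - {"x": 0, "y": 0, "z": -0.04, "wx": 0, "wy": 0, "wz": 0, "hand": 1}
    - {"x": 0, "y": 0, "z": -0.1, "wx": 0, "wy": 0, "wz": 0, "hand": 1}
    - {"x": 0, "y": 0, "z": -0.16, "wx": 0, "wy": 0, "wz": 0, "hand": 1}
    - {"x": 0, "y": 0, "z": -0.17, "wx": 0, "wy": 0, "wz": 0, "hand": 1}

```text
time: 14.88
tool_pos: [0.5322, 0.0159, 0.2018]
tool_rot: [3.134, 0.005, 2.039]
contact_force: [0.5, -0.1, -0.9]
opening: 0.0915
```

```bash
python3 - <<'E'
from h import *
viewer.read_camera("wrist"); st(); p=viewer.camera_params("wrist"); im=viewer.read_camera("wrist")[:,:,::-1]; np.savez("w5.npz",**p)
cv2.imwrite("pics/w5.png",im); cv2.imwrite("pics/w5b.png",cv2.resize(im[:280,180:380],(571,800))[:600] if 0 else cv2.resize(im[:290,180:380],(400,580),interpolation=3))
plan([.484,-.237,.06],2.04)
E
```

```text
t 14.93 rest x,y mm 52.26 1.2 z 0.2006 F xyz -0.1 0.7 0.7 op 0.0921 yaw 2.0386
t 14.97 pos [0.5305 0.016  0.1983] rot [3.1395e+00 1.3000e-03 2.0386e+00] F [ 0.5 -0.4 -0.3] op 0.0916
delta [-0.2047 -0.1559  0.1382] w deg [ 0.12  0.08 -0.08]
```

View pics/w5b.png

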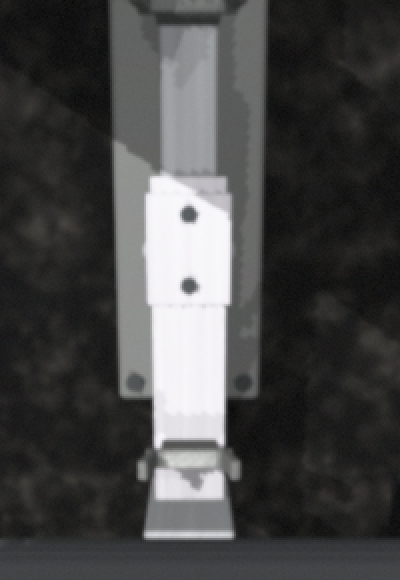

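Both buttons stand out beside the clip at (145,250) and (232,252), so step 1 is achieved. Next I'll go above the tube.

>>> move_arm:
  deltas:
    - {"x": -0.034, "y": -0.026, "z": 0, "wx": 0, "wy": 0, "wz": -10, "hand": 1}
    - {"x": -0.068, "y": -0.052, "z": 0, "wx": 0, "wy": 0, "wz": -20, "hand": 1}
    - {"x": -0.102, "y": -0.078, "z": 0.01, "wx": 0, "wy": 0, "wz": -30, "hand": 1}
    - {"x": -0.136, "y": -0.104, "z": 0.03, "wx": 0, "wy": 0, "wz": -40, "hand": 1}
    - {"x": -0.17, "y": -0.13, "z": 0.05, "wx": 0, "wy": 0, "wz": -50, "hand": 1}
    - {"x": -0.205, "y": -0.156, "z": 0.07, "wx": 0, "wy": 0, "wz": -60, "hand": 1}
    - {"x": -0.205, "y": -0.156, "z": 0.07, "wx": 0, "wy": 0, "wz": -62, "hand": 1}
    - {"x": -0.205, "y": -0.156, "z": 0.07, "wx": 0, "wy": 0, "wz": -62, "hand": 1}

```text
time: 15.98
tool_pos: [0.4826, -0.2364, 0.1258]
tool_rot: [3.139, -0.003, 3.119]
contact_force: [-0.3, 1.1, -0.2]
opening: 0.0921
```

```bash
python3 - <<'E'
from h import *
for _ in range(3): viewer.read_camera("wrist")
plan([.484,-.237,.06],3.12)
p=viewer.camera_params("wrist"); im=viewer.read_camera("wrist")[:,:,::-1]; np.savez("w6.npz",**p)
cv2.imwrite("pics/w6.png",im); cv2.imwrite("pics/w6b.png",cv2.resize(im,(800,600),interpolation=3))
E
```

```text
t 16.12 pos [ 0.4836 -0.2361  0.1273] rot [ 3.1413 -0.      3.121 ] F [-0.3 -0.4 -0.9] op 0.0919
delta [-0.0004 -0.0009  0.0673] w deg [ 0.02 -0.    0.06]
```

View pics/w6b.png

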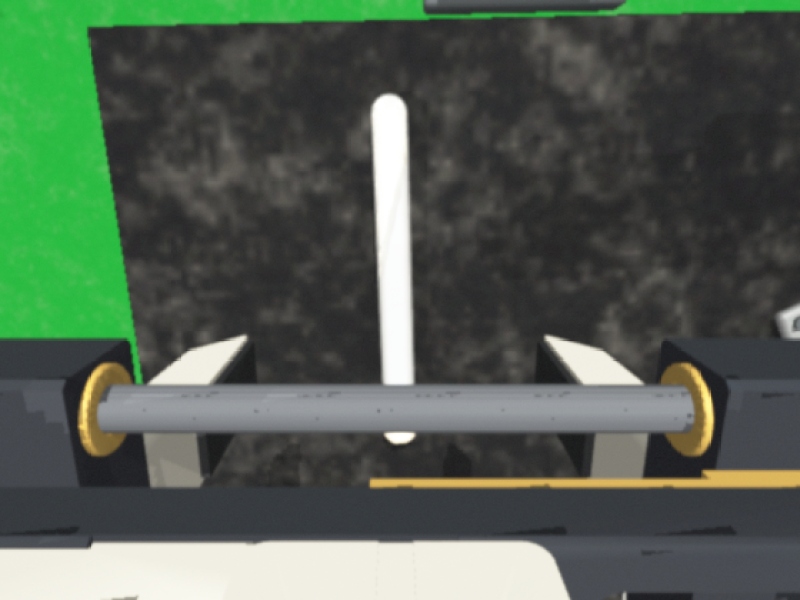

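The tube's rounded end is at (389,94) and its far end at (399,444) of 800x600.

```bash
python3 - <<'E'
from h import *
p=dict(np.load("w6.npz")); f=1/1.42857
def q(u,v,z,p=p): return bp("",(u+.5)*f-.5,(v+.5)*f-.5,z,p)
a,b=q(389,94,.01),q(399,444,.01); d=a-b; print(a,b,"len",np.linalg.norm(d),"mid",(a+b)/2,"yaw",np.arctan2(d[1],d[0]), "width",np.linalg.norm(q(377,250,.01)-q(412,250,.01)))
m=(a+b)/2; plan([m[0],m[1],.004],np.arctan2(d[1],d[0]))
p=dict(np.load("w5.npz"))
u=np.array([np.cos(-1.104),np.sin(-1.104),0]); n=np.array([-u[1],u[0],0]); o=np.array([.5078,.0625,0])
for nm,c,r,z in [("mcrad",190,460,.09),("endplate outer top",189,535,.094),("btnL",145,250,.045),("btnR",232,252,.045),("clipA",189,193,.062),("clipB",189,304,.062),("footL",122,398,.008),("footR",258,396,.008)]:
    X=bp("",180+(c+.5)/2-.5,(r+.5)/2-.5,z,p)-o; print(nm,(X@u*1e3).round(1),(X@n*1e3).round(1))
E
```

```text
[ 0.38794453 -0.23701625  0.01      ] [ 0.5848322  -0.23555661  0.01      ] len 0.19689308646883352 mid [ 0.48638836 -0.23628643  0.01      ] yaw -3.134179255749569 width 0.01889097144268963
t 16.18 pos [ 0.4837 -0.2362  0.1275] rot [3.1416e+00 4.0000e-04 3.1213e+00] F [-0.2 -0.8  0.7] op 0.0918
delta [-0.0027 -0.      0.1235] w deg [ 0.    0.02 -1.59]
mcrad 77.7 0.5
endplate outer top 107.8 0.1
btnL -0.5 -18.6
btnR 0.3 18.3
clipA -23.3 0.0
clipB 20.2 0.1
footL 73.8 -33.4
footR 72.8 34.5
```

>>> move_arm:
  deltas:
    - {"x": -0.0027, "y": 0, "z": 0.04, "wx": 0, "wy": 0, "wz": -1.6, "hand": 1}
    - {"x": -0.0027, "y": 0, "z": 0.08, "wx": 0, "wy": 0, "wz": -1.6, "hand": 1}
    - {"x": -0.0027, "y": 0, "z": 0.105, "wx": 0, "wy": 0, "wz": -1.6, "hand": 1}
    - {"x": -0.0027, "y": 0, "z": 0.116, "wx": 0, "wy": 0, "wz": -1.6, "hand": 1}
    - {"x": -0.0027, "y": 0, "z": 0.121, "wx": 0, "wy": 0, "wz": -1.6, "hand": 1}
    - {"x": -0.0027, "y": 0, "z": 0.123, "wx": 0, "wy": 0, "wz": -1.6, "hand": 1}
    - {"x": -0.0027, "y": 0, "z": 0.123, "wx": 0, "wy": 0, "wz": -1.6, "hand": 1}

```text
time: 17.05
tool_pos: [0.4865, -0.2375, 0.005]
tool_rot: [-3.141, 0.001, -3.135]
contact_force: [0.3, -0.5, 0.6]
opening: 0.0916
```

```bash
python3 -c "
from h import *
plan([.4864,-.2363,.004],-3.134)"
```

```text
t 17.05 pos [ 0.4865 -0.2375  0.005 ] rot [-3.1409e+00  1.2000e-03 -3.1346e+00] F [ 0.3 -0.5  0.6] op 0.0916
delta [0.0001 0.0012 0.001 ] w deg [-0.04  0.07 -0.04]
```

>>> move_arm:
  deltas:
    - {"x": 0, "y": 0.001, "z": 0.001, "wx": 0, "wy": 0, "wz": 0, "hand": 0.5}
    - {"x": 0, "y": 0.001, "z": 0.001, "wx": 0, "wy": 0, "wz": 0, "hand": 0.4}
    - {"x": 0, "y": 0.001, "z": 0.001, "wx": 0, "wy": 0, "wz": 0, "hand": 0.3}
    - {"x": 0, "y": 0.001, "z": 0.001, "wx": 0, "wy": 0, "wz": 0, "hand": 0}
    - {"x": 0, "y": 0.001, "z": 0.001, "wx": 0, "wy": 0, "wz": 0, "hand": 0}
    - {"x": 0, "y": 0.001, "z": 0.001, "wx": 0, "wy": 0, "wz": 0, "hand": 0}
    - {"x": 0, "y": 0.001, "z": 0.001, "wx": 0, "wy": 0, "wz": 0, "hand": 0}
    - {"x": 0, "y": 0.001, "z": 0.001, "wx": 0, "wy": 0, "wz": 0, "hand": 0}
  grip_force: 10

```text
time: 18.05
tool_pos: [0.486, -0.2363, 0.0033]
tool_rot: [3.142, 0.0, -3.135]
contact_force: [0.6, -0.3, 0.6]
opening: 0.0188
```

```bash
python3 -c "
from h import *
plan([.4864,-.2363,.004],-3.134)"
```

```text
t 18.05 pos [ 0.486  -0.2363  0.0033] rot [ 3.1415e+00  1.0000e-04 -3.1346e+00] F [ 0.6 -0.3  0.6] op 0.0188
delta [-0.0004 -0.     -0.0007] w deg [ 0.    0.   -0.03]
```

>>> move_arm:
  deltas:
    - {"x": 0, "y": 0, "z": -0.03, "wx": 0, "wy": 0, "wz": 0, "hand": 0}
    - {"x": 0, "y": 0, "z": -0.08, "wx": 0, "wy": 0, "wz": 0, "hand": 0}
    - {"x": 0, "y": 0, "z": -0.13, "wx": 0, "wy": 0, "wz": 0, "hand": 0}
    - {"x": -0.003, "y": 0.04, "z": -0.15, "wx": 0, "wy": 0, "wz": 8, "hand": 0}
    - {"x": -0.007, "y": 0.09, "z": -0.15, "wx": 0, "wy": 0, "wz": 18, "hand": 0}
    - {"x": -0.011, "y": 0.14, "z": -0.15, "wx": 0, "wy": 0, "wz": 28, "hand": 0}
    - {"x": -0.015, "y": 0.19, "z": -0.15, "wx": 0, "wy": 0, "wz": 38, "hand": 0}
    - {"x": -0.018, "y": 0.235, "z": -0.15, "wx": 0, "wy": 0, "wz": 47, "hand": 0}

```text
time: 19.05
tool_pos: [0.5022, 0.0006, 0.1534]
tool_rot: [3.141, 0.0, 2.323]
contact_force: [1.1, -0.0, 0.2]
opening: 0.019
```

```bash
python3 -c "
from h import *
plan([.5067,.0647,.15],2.038)"
```

```text
t 19.05 pos [0.5022 0.0006 0.1534] rot [3.1414 0.     2.3231] F [ 1.1 -0.   0.2] op 0.019
delta [0.0437 0.0471 0.0034] w deg [ 1.000e-02 -0.000e+00  1.634e+01]
```

>>> move_arm:
  deltas:
    - {"x": 0.02, "y": 0.022, "z": 0, "wx": 0, "wy": 0, "wz": 8, "hand": 0}
    - {"x": 0.038, "y": 0.04, "z": 0, "wx": 0, "wy": 0, "wz": 14, "hand": 0}
    - {"x": 0.0437, "y": 0.0471, "z": 0, "wx": 0, "wy": 0, "wz": 16.3, "hand": 0}
    - {"x": 0.0437, "y": 0.0471, "z": 0, "wx": 0, "wy": 0, "wz": 16.3, "hand": 0}
    - {"x": 0.0437, "y": 0.0471, "z": 0, "wx": 0, "wy": 0, "wz": 16.3, "hand": 0}
    - {"x": 0.0437, "y": 0.0471, "z": 0, "wx": 0, "wy": 0, "wz": 16.3, "hand": 0}

```text
time: 19.8
tool_pos: [0.5065, 0.0624, 0.1533]
tool_rot: [-3.142, -0.0, 2.043]
contact_force: [-0.1, 0.7, -1.4]
opening: 0.0188
```

```bash
python3 - <<'E'
from h import *
plan([.5067,.0647,.0795],2.038)
im=viewer.read_camera("wrist")[:,:,::-1]; cv2.imwrite("pics/w7.png",im)
sc=viewer.read_camera("side")[:,:,::-1]
cv2.imwrite("pics/w7b.png",np.hstack([cv2.resize(im[:300,130:430],(500,500),interpolation=3),cv2.resize(sc[150:270,190:262],(300,500),interpolation=3)]))
plan([.5067,.0647,.0795],2.038)
E
```

```text
t 19.8 pos [0.5065 0.0624 0.1533] rot [-3.1415 -0.      2.0435] F [-0.1  0.7 -1.4] op 0.0188
delta [0.002  0.0012 0.0738] w deg [-0.   -0.    0.31]
t 19.9 pos [0.5066 0.0625 0.1533] rot [ 3.1416e+00 -1.0000e-04  2.0433e+00] F [-0.2  0.2 -1. ] op 0.0186
delta [0.0019 0.0011 0.0738] w deg [ 0.  -0.   0.3]
```

View pics/w7b.png

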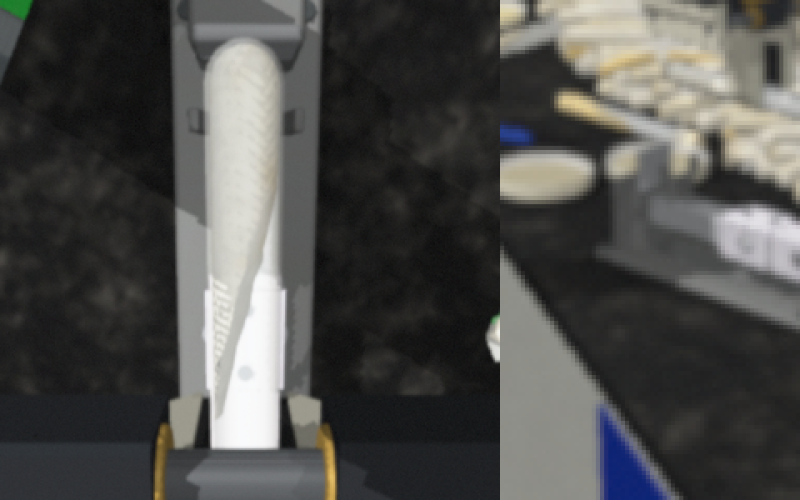

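The tube is held along the bar with its round end at crop (244,40), which is raw (276,24). I'll check that end's position along the rest.

```bash
python3 - <<'E'
from h import *
p=viewer.camera_params("wrist"); u=np.array([np.cos(-1.104),np.sin(-1.104),0]); n=np.array([-u[1],u[0],0]); o=np.array([.5078,.0625,0])
for nm,c,r,z in [("tube end",244,40,.16),("L@70",206,85,.16),("R@70",283,85,.16),("L@200",210,250,.16),("R@200",280,250,.16)]:
    X=bp("",130+c*.6,r*.6,z,p)-o; print(nm,(X@u*1e3).round(1),(X@n*1e3).round(1))
E
```

```text
tube end -99.2 -0.8
L@70 -89.6 -9.6
R@70 -89.7 8.4
L@200 -51.2 -9.0
R@200 -51.3 8.5
```

>>> move_arm:
  deltas:
    - {"x": 0, "y": 0.0007, "z": 0.025, "wx": 0, "wy": 0, "wz": 0.3, "hand": 0}
    - {"x": 0, "y": 0.0007, "z": 0.05, "wx": 0, "wy": 0, "wz": 0.3, "hand": 0}
    - {"x": 0, "y": 0.0007, "z": 0.063, "wx": 0, "wy": 0, "wz": 0.3, "hand": 0}
    - {"x": 0, "y": 0.0007, "z": 0.069, "wx": 0, "wy": 0, "wz": 0.3, "hand": 0}
    - {"x": 0, "y": 0.0007, "z": 0.072, "wx": 0, "wy": 0, "wz": 0.3, "hand": 0}
    - {"x": 0, "y": 0.0007, "z": 0.0735, "wx": 0, "wy": 0, "wz": 0.3, "hand": 0}
    - {"x": 0, "y": 0.0007, "z": 0.0735, "wx": 0, "wy": 0, "wz": 0.3, "hand": 0}
    - {"x": 0, "y": 0.0007, "z": 0.0735, "wx": 0, "wy": 0, "wz": 0.3, "hand": 0}

```text
time: 20.9
tool_pos: [0.5074, 0.0633, 0.0802]
tool_rot: [3.141, 0.0, 2.039]
contact_force: [-0.5, 0.0, -0.7]
opening: 0.0186
```

```bash
python3 -c "
from h import *
st();plan([.5067,.0647,.0795],2.038)"
```

```text
t 20.9 rest x,y mm -0.86 0.98 z 0.0802 F xyz -0.2 -0.4 -0.7 op 0.0186 yaw 2.0386
t 20.9 pos [0.5074 0.0633 0.0802] rot [3.1409e+00 3.0000e-04 2.0386e+00] F [-0.5  0.  -0.7] op 0.0186
delta [0.0015 0.     0.0007] w deg [0.04 0.01 0.04]
```

>>> move_arm:
  deltas:
    - {"x": 0, "y": 0, "z": 0.0006, "wx": 0, "wy": 0, "wz": 0, "hand": 0}
    - {"x": 0, "y": 0, "z": 0.0012, "wx": 0, "wy": 0, "wz": 0, "hand": 0}
    - {"x": 0, "y": 0, "z": 0.0012, "wx": 0, "wy": 0, "wz": 0, "hand": 0}

```text
time: 21.28
tool_pos: [0.5073, 0.0633, 0.0792]
tool_rot: [3.141, 0.0, 2.039]
contact_force: [-2.1, -0.1, 4.7]
opening: 0.0192
```

```bash
python3 -c "
from h import *
st()"
```

```text
t 21.27 rest x,y mm -0.87 0.88 z 0.0792 F xyz -0.8 -1.9 4.7 op 0.0192 yaw 2.0386
```

Contact came at TCP z 0.079, as predicted for the tube resting on the cradle floors. I'll release and lift.

>>> move_arm:
  deltas:
    - {"x": 0, "y": 0, "z": -0.0003, "wx": 0, "wy": 0, "wz": 0, "hand": 0.3}
    - {"x": 0, "y": 0, "z": -0.0003, "wx": 0, "wy": 0, "wz": 0, "hand": 0.5}
    - {"x": 0, "y": 0, "z": -0.0003, "wx": 0, "wy": 0, "wz": 0, "hand": 0.7}
    - {"x": 0, "y": 0, "z": -0.0003, "wx": 0, "wy": 0, "wz": 0, "hand": 0.7}
    - {"x": 0, "y": 0, "z": -0.02, "wx": 0, "wy": 0, "wz": 0, "hand": 0.7}
    - {"x": 0, "y": 0, "z": -0.06, "wx": 0, "wy": 0, "wz": 0, "hand": 0.7}
    - {"x": 0, "y": 0, "z": -0.12, "wx": 0, "wy": 0, "wz": 0, "hand": 0.7}
    - {"x": 0, "y": 0, "z": -0.14, "wx": 0, "wy": 0, "wz": 0, "hand": 0.7}

```text
time: 22.28
tool_pos: [0.5086, 0.0633, 0.2223]
tool_rot: [3.136, 0.003, 2.039]
contact_force: [-0.5, 0.2, -1.1]
opening: 0.0644
```

>>> move_arm:
  deltas:
    - {"x": -0.03, "y": 0, "z": 0, "wx": 0, "wy": 0, "wz": 0, "hand": 1}
    - {"x": -0.06, "y": 0, "z": 0, "wx": 0, "wy": 0, "wz": 0, "hand": 1}
    - {"x": -0.06, "y": 0, "z": 0, "wx": 0, "wy": 0, "wz": 0, "hand": 1}
    - {"x": -0.06, "y": 0, "z": 0, "wx": 0, "wy": 0, "wz": 0, "hand": 1}
    - {"x": -0.06, "y": 0, "z": 0, "wx": 0, "wy": 0, "wz": 0, "hand": 1}

```text
time: 22.9
tool_pos: [0.5338, 0.0105, 0.2186]
tool_rot: [-3.141, -0.0, 2.039]
contact_force: [-0.2, -0.5, -0.2]
opening: 0.0917
```

```bash
python3 - <<'E'
from h import *
st()
p=viewer.camera_params("wrist"); im=viewer.read_camera("wrist")[:,:,::-1]; np.savez("w8.npz",**p); cv2.imwrite("pics/w8.png",im)
cv2.imwrite("pics/w8b.png",cv2.resize(im[0:300,130:430],(600,600),interpolation=3))
E
```

```text
t 22.9 rest x,y mm 58.21 0.82 z 0.2186 F xyz 0.4 -0.4 -0.2 op 0.0917 yaw 2.0394
```

View pics/w8b.png

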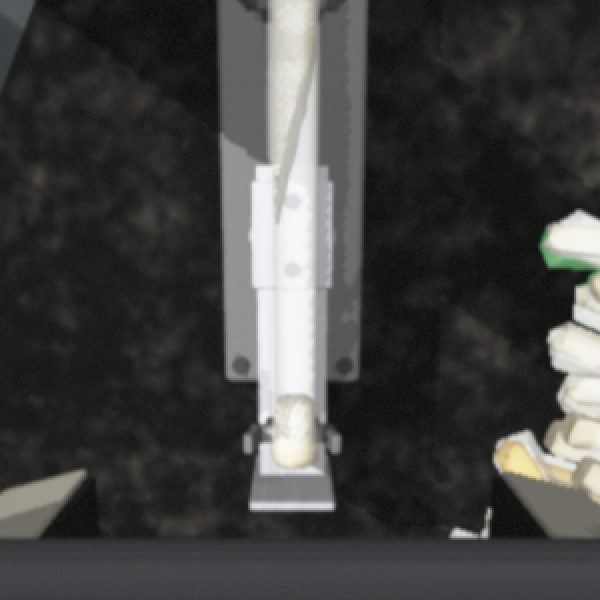

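The tube lies in the moving cradle, with its plug end at (295,466) inside the end plate (about row 475). The buttons are out at (250,237) and (333,237). A numeric check, then hand in.

```bash
python3 - <<'E'
from h import *
p=dict(np.load("w8.npz")); u=np.array([np.cos(-1.104),np.sin(-1.104),0]); n=np.array([-u[1],u[0],0]); o=np.array([.5078,.0625,0])
for nm,c,r,z in [("tube end",295,467,.086),("plate inner",292,476,.085),("axis@60",292.5,60,.086),("axis@360",295,360,.086),("btnL",250,237,.045),("btnR",333,237,.045),("clipA",292,181,.062)]:
    X=bp("",130+c/2-.25,r/2-.25,z,p)-o; print(nm,(X@u*1e3).round(1),(X@n*1e3).round(1))
plan([.5,.05,.2],2.038); robot.hand_in()
E
```

```text
tube end 94.0 1.6
plate inner 98.5 0.3
axis@60 -64.8 0.2
axis@360 47.8 1.4
btnL 0.1 -18.7
btnR 0.0 18.3
clipA -23.1 0.0
t 22.95 pos [0.5339 0.0105 0.2186] rot [-3.1416e+00 -3.0000e-04  2.0395e+00] F [0.3 1.2 0. ] op 0.0919
delta [ 0.0506 -0.0124  0.0187] w deg [-0.   -0.02  0.09]
the job is handed in; nothing more can be done
```

The sleeve is slid out to the next hole with both buttons out, and the tube is lying in both cradles between the end plates. The job was handed in at about 23 s of the 51 s allowed, and `hand_in` gives no verdict.

**Sleeve:** I pinched both buttons with 28 N and pulled in sub-millimetre steps. The hole edges rode over the noses at roughly 13–14 N total. I then felt for the next hole in steps of about 1–1.6 mm and stopped with the pull near zero once both buttons showed. The pull read at the end of each step never went above about 13 N in total, shared between the two buttons.

**Last checks:**
- **Extension:** about 52 mm by the clip's position, against the 35–55 mm allowed.
- **Buttons:** both stand out, measuring about 37 mm across, against the 40 mm given for fully out. The first pair measured 35 mm the same way before I started, so this method reads a few millimetres low.
- **Tube height:** the tube touched the cradle floors at the expected height, which puts its middle about 86 mm above the bench.
- **Tube position:** middle at about x = -2.5 mm, within about 1–2 mm of the bar's centre line and 0.01 rad off parallel.
- **Gripper:** open and clear, about 0.22 m above the bench.

**Disagreement:** the sleeve's end plate measured at 98.5 mm in the last picture, but about 108 mm from the geometry and an earlier picture. I probably picked its lower edge at the wrong height. The tube end at about 94 mm is inside it either way.

**Not re-checked:** I did not look again at the bottle, tin or plate. The arm's path stayed clear of where I had placed them.

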